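Put the stacked setting gauges back in their cases

ROBOT

A 6-joint arm with a two-finger parallel gripper is mounted at the origin on the work surface. World frame = base frame: x ahead of the robot, y to its left, z up, the work surface at z = 0. Lengths are in m, angles in degrees, forces in N, time in s.
With the tool pointing down it reaches from about 0.3 to 0.75 m from the base axis. Payload 8.5 kg.
Tool frame: the origin (TCP) lies between the finger pads; the fingertips stand 19 mm ahead of it and the grasp point (between the pads) is the TCP; z points along the fingers, y is the line along which they close (so a half turn about z gives the same grasp; the last joint's range is limited). The gripper opens to 85 mm and grips with 20 to 120 N. Pads are 22 mm wide; open, the fingers measure 114 mm over their backs; the gripper's body (76 mm by 85 mm) begins 54 mm behind the grasp point. The pads swing forward as they close: fully open they stand 13 mm farther back than shut.
Start: joints at [-86.018, 21.807, 74.336, -0, 83.858, -12.336], TCP at [0.155, -0.528, 0.25] pointing down, gripper open.
Joint ranges: [-178.18, 178.18], [-50.72, 133.34], [12.68, 142.11], [-81.47, 261.47], [9.98, 163.14], [-165.26, 165.26]. Speed limits (degrees/s): [136.94, 136.94, 180, 180, 180, 180].

INTERFACE

Orientations are given as a 3x3 rotation matrix whose columns are the frame's x, y, z axes.
In Python, from rig import env, optics gives the robot as it stands.
- The arm moves only by the tool arm_command, never from a script. Its argument "commands" is one flat list of numbers, 7 for each row, row after row: the closure, from -1 (fully open) to 1 (shut), so that 0 is half open, then the shift along the tool's x, y, z as a fraction of full scale, then the turn, a rotation vector about the tool's x, y, z as a fraction of full scale. A call has 1 to 12 rows; each row is the pose to reach, as a shift and turn from the pose commanded when the call began, along the tool's axes at that moment; what a row does not reach only later rows make up. Full scale, the value 1, is 500 mm for a shift and 120 degrees for a turn. A row lasts 1/12 s, in which the tool goes at most 41.7 mm and 7.16 degrees, less where a joint would pass 70% of its speed; a pose out of reach is approached as far as the arm can. A call with a number of a shift or a turn outside -1 to 1 is refused whole. A call with a gripper value outside its range is refused whole. The fingers move at their own pace and stop on an object; "newtons" is the grip in N (left out, the last holds). Time passes only in rows, so rows that repeat a pose let the fingers close. It gives the time, the measured TCP pose, the force, the opening and the grip force at its end, in the units of the state.
- env.observe(): the state, without advancing time (a new reading comes with each control period).
- optics.get_image(name): name is "side" or "top" or "wrist"; returns a dict with "image" (480x640x3 uint8, red, green, blue), "intrinsics" (3x3 intrinsics, pixels), "k1" (the pictures are not rectified: a ray, as slopes to the right and down, at radius r is drawn at 1 + k1 r^2 times it, then the intrinsics apply), "origin" and "orientation" of the camera in the world; the wrist camera has in their place "tool_from_camera" (4x4, takes a point from camera to tool coordinates, whose origin is the TCP and whose axes are the flange's). Camera axes: x right, y down, z forward; pixel columns grow to the right and rows downward; lengths in m; the calibration is good to about 2 mm. A picture is of the moment at which its call begins: read the wrist's pose just before it. There is no depth.
- env.close_job(): hands the job in; it is judged then, once.
The state is a dict: "time_s": time; "q": joint angles; "qvel": joint speeds; "joint_efforts": joint torques, N m; "position": TCP position; "tool_rot": TCP orientation; "ft_force": force on the tool from outside, world axes, zero at the start; "wrist_torque": the same for the moment, N m; "grip_width": finger opening in m; "gripper_force": force on a finger pad.
Only numpy, scipy, OpenCV 4.12 (cv2) and the standard library are available. Lean on these libraries where they do the work, as an engineer would, in place of code of your own. Each camera call takes 0.05 s, during which the arm holds its last target. There are 200 camera calls.

TASK

The bore micrometers have been checked, and the gauges stand stacked on the bench: three steel setting rings on top of a set-up block. Take the stack apart and lay each gauge flat in the pocket of its own open wooden case - every ring in the round well made for its size, the block in the oblong pocket - the way up it stands now. Set them down gently rather than dropping them, and leave the bore micrometer lying where it is.

Things in the scene. Friction and masses are not known exactly. Their poses are not given: they have to be found in the camera images.
- setup_block: loose: hardened steel set-up block (1-2-3 block) with dark holes, 75 (x) x 50 (y) x 25 mm high, 0.5 to 0.8 kg; at the start the bottom of the stack, lying flat on the bench. Origin: centre of its underside, z up
- ring_large: loose: large steel setting ring, outside diameter 56 mm, bore 30 mm, 20 mm thick; at the start it lies flat on the set-up block, centred within 3 mm. Origin: centre of its underside, z up along its axis
- ring_medium: loose: medium steel setting ring, outside diameter 42 mm, bore 20 mm, 18 mm thick; at the start it lies flat on the large ring, centred within 3 mm. Origin: centre of its underside, z up along its axis
- ring_small: loose: small steel setting ring, outside diameter 30 mm, bore 12 mm, 16 mm thick; at the start it lies flat on the medium ring, on top of the stack, centred within 3 mm. Origin: centre of its underside, z up along its axis
- case_block: fixed: open beech case of the set-up block, 112 (x) x 87 (y) x 16 mm high, with an oblong grey-felted pocket 87 (x) x 62 (y) mm, 6 mm deep, in the middle of its top, so the pocket floor is 10 mm above the bench; the block lies in it flat, long side along the pocket's long side (either way round). Origin: centre of its underside, z up
- case_large: fixed: open beech case of the large ring, 92 x 92 x 16 mm high, with a round grey-felted well of 68 mm diameter, 6 mm deep, in the middle of its top, so the well floor is 10 mm above the bench. Origin: centre of its underside, z up
- case_medium: fixed: open beech case of the medium ring, 76 x 76 x 16 mm high, with a round grey-felted well of 54 mm diameter, 6 mm deep, in the middle of its top, so the well floor is 10 mm above the bench. Origin: centre of its underside, z up
- case_small: fixed: open beech case of the small ring, 62 x 62 x 16 mm high, with a round grey-felted well of 42 mm diameter, 6 mm deep, in the middle of its top, so the well floor is 10 mm above the bench. Origin: centre of its underside, z up
- bore_micrometer: loose bystander: bore micrometer lying on the bench among the cases, 180 mm long along its x, up to 22 mm wide and high; not to be disturbed. Origin: under its middle
There are look-alikes about, which are no part of the job. Leave any purple or turquoise look-alike of the ring_large alone. What is shaped like the case_large but blue is not meant.

How it is judged:
By the outcome, as a careful person would: the job done as asked, in the order asked, and still so for the second after the job is handed in, with the robot touching nothing.
It also fails if it takes over 99 s, if anything falls off the work surface, if the arm or the gripper's body presses on something with over 40 N, if the wrist force passes 120 N, or if a joint passes its speed limit or range.

## Working session

There is one attempt and no reset: what is moved stays moved. The work goes in short steps, Python scripts to look and compute and a tool call to move; the robot and the scene stay as the last step left them, time stands still between calls to the robot, and variables do not carry over. Pictures are saved under pics/ and viewed, at most 14 in all, crops included, and the job is handed in when it is done.

Besides the shell and the picture viewer there is one more tool, called as a command line: name --argument value ..., lists and objects as JSON in quotes. arm_command: Moves the arm, as the interface text tells. Shift numbers are shares of 500 mm and turn numbers shares of 120 degrees, none past 1 either way. Its arguments: {"type":"object","properties":{"commands":{"type":"array","items":{"type":"number"}},"newtons":{"type":"number"}},"required":["commands"]}

```bash
ls; mkdir -p pics
cat > h.py <<'E'
import numpy as np, cv2
from rig import env, optics
def grab(name, fn):
    s=env.observe(); d=optics.get_image(name); 
    if name=="wrist":
        T=np.eye(4);T[:3,:3]=s["tool_rot"];T[:3,3]=s["position"]
        M=T@np.array(d["tool_from_camera"]); d["origin"]=M[:3,3]; d["orientation"]=M[:3,:3]
    cv2.imwrite("pics/"+fn+".png", d["image"][:,:,::-1]); np.save("pics/"+fn+".npy",d,allow_pickle=True); return d
def load(fn): return np.load("pics/"+fn+".npy",allow_pickle=True).item()
def plane(d,px,z):
    px=np.array(px,float).reshape(-1,1,2); K=np.array(d["intrinsics"],float)
    u=cv2.undistortPoints(px,K,np.array([d["k1"],0,0,0],float)).reshape(-1,2)
    r=np.c_[u,np.ones(len(u))]@np.array(d["orientation"]).T; o=np.array(d["origin"])
    return o+r*((z-o[2])/r[:,2])[:,None]
E
python3 - <<'E'
from h import *
print(env.observe())
for n in("top","side","wrist"):
    d=grab(n,n+"0"); print(n,d["origin"],d["orientation"],d["intrinsics"],d["k1"])
E
```

```text
pics
{'time_s': 0.0, 'q': array([-8.60188085e+01,  2.18404816e+01,  7.43856321e+01, -2.03641611e-04,
        8.38576048e+01, -1.23341481e+01]), 'qvel': array([-0.05217247,  0.14881389,  0.06269136, -0.01344472,  0.04732178,
       -0.08422205]), 'joint_efforts': array([-1.98716829e-03, -4.48466027e+01, -2.31274992e+01, -3.07172713e-04,
        4.91162325e-03, -8.19867097e-06]), 'position': array([ 0.15450078, -0.52757197,  0.24971135]), 'tool_rot': array([[ 9.59730024e-01,  2.80923957e-01, -1.04972387e-04],
       [ 2.80923807e-01, -9.59728967e-01,  1.45739196e-03],
       [ 3.08671275e-04, -1.42819206e-03, -9.99998932e-01]]), 'ft_force': array([ 0.45084892, -0.3816699 ,  0.08886239]), 'wrist_torque': array([ 0.00079472,  0.01327017, -0.00155067]), 'gripper_force': 0.0, 'grip_width': 0.08502975378994163}
top [ 0.46382776 -0.05115912  1.10138957] [[ 0.0096473  -0.99775209  0.06631511]
 [-0.99989582 -0.01033756 -0.01007347]
 [ 0.01073636 -0.06621102 -0.99774788]] [[508.3070048    0.         319.70983306]
 [  0.         508.3070048  238.21108397]
 [  0.           0.           1.        ]] 0.017372911488318328
side [0.31431455 0.47275329 0.71613024] [[-0.92228406 -0.29321825  0.25182368]
 [-0.38645424  0.71089799 -0.5876029 ]
 [-0.00672506 -0.63925512 -0.76896532]] [[480.45497889   0.         325.65134965]
 [  0.         480.45497889 244.67721761]
 [  0.           0.           1.        ]] 0.022961581039028713
wrist [ 0.22553559 -0.50763281  0.37227089] [[ 0.28025282 -0.91735467 -0.28269907]
 [-0.95992409 -0.26844508 -0.08051703]
 [-0.0020265   0.29393477 -0.95582333]] [[364.1235666    0.         320.05670771]
 [  0.         364.1235666  238.55341881]
 [  0.           0.           1.        ]] 0.017392020755946154
```

View pics/top0.png

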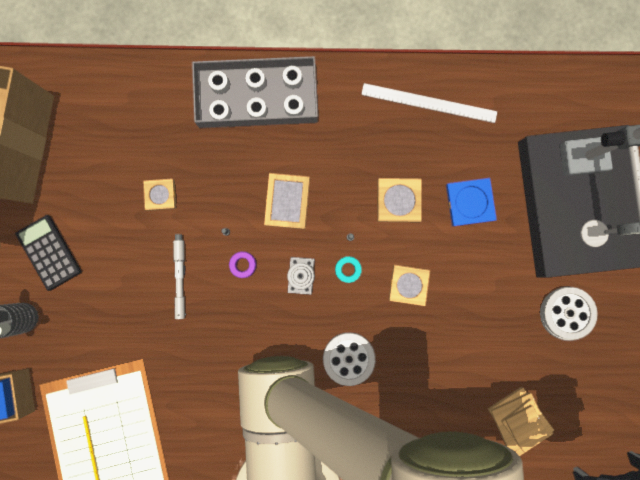

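View pics/side0.png

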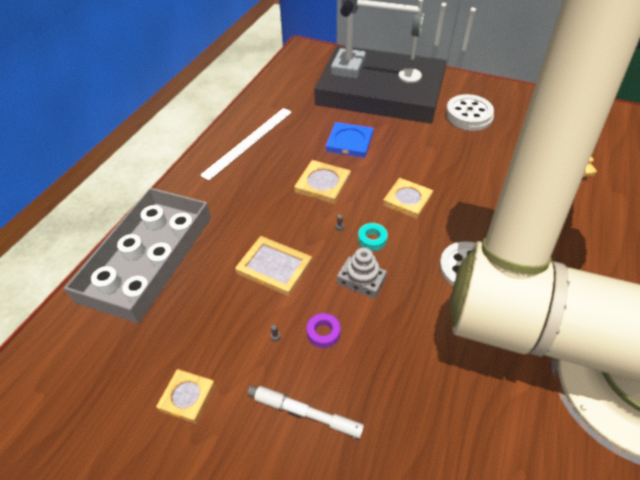

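The top view shows the cases: small (159,194), block (288,200), large (400,200) and medium (410,286). The stack is at (300,275). The purple (242,265) and turquoise (348,269) rings and the blue case (472,202) are decoys. The side view agrees.

```bash
cat > m.py <<'E'
from h import *
def rect(d,c,z,r=45,mode="beech"):
    im=d["image"]; hsv=cv2.cvtColor(im,cv2.COLOR_RGB2HSV)
    if mode=="beech": m=cv2.inRange(hsv,(14,70,150),(28,255,255))
    else: m=cv2.inRange(hsv,(0,0,70),(179,50,255))
    w=np.zeros_like(m); cv2.circle(w,c,r,255,-1); m&=w
    m=cv2.morphologyEx(m,cv2.MORPH_CLOSE,np.ones((3,3)))
    cs,_=cv2.findContours(m,cv2.RETR_EXTERNAL,cv2.CHAIN_APPROX_NONE)
    k=max(cs,key=cv2.contourArea)[:,0]
    p=plane(d,k,z)[:,:2]
    (c,s,a)=cv2.minAreaRect((p*1000).astype(np.float32)); return np.round(c,1),np.round(s,1),round(a,1)
E
python3 - <<'E'
from m import *
d=load("top0")
for n,c,r in(("small",(159,194),25),("block",(288,200),40),("large",(400,200),32),("medium",(410,286),30)): print(n,rect(d,c,.016,r))
print("stack",rect(d,(300,275),.025,28,"grey"))
print("purple,turq at px", plane(d,[[242,265],[348,269]],.02)[:,:2], "mic",plane(d,[[179,236],[180,318]],.02)[:,:2], plane(d,[[225,231],[350,237]],.02)[:,:2])
im=d["image"][:,:,::-1]
a=cv2.resize(im[235:315,250:350],(500,400),interpolation=cv2.INTER_CUBIC)
e=load("side0")["image"][:,:,::-1]
b=cv2.resize(e[235:305,325:400],(300,280),interpolation=cv2.INTER_CUBIC)
o=np.zeros((400,800,3),np.uint8);o[:,:500]=a;o[:280,500:]=b;cv2.imwrite("pics/st.png",o)
E
```

```text
small (array([627.8, 284.8]), array([65.4, 64.5]), 4.7)
block (array([616.6,  10. ]), array([ 89.9, 115.5]), 85.5)
large (array([ 621.4, -233.3]), array([94. , 92.9]), 0.1)
medium (array([ 438.2, -253.9]), array([80., 79.]), 82.5)
stack (array([456.7, -22.3]), array([57. , 74.7]), 86.2)
purple,turq at px [[ 0.47707021  0.10214799]
 [ 0.47076628 -0.12281847]] mic [[0.53731179 0.23679545]
 [0.36470415 0.22976422]] [[ 0.54899642  0.13967936]
 [ 0.53896155 -0.12668579]]
```

View pics/st.png

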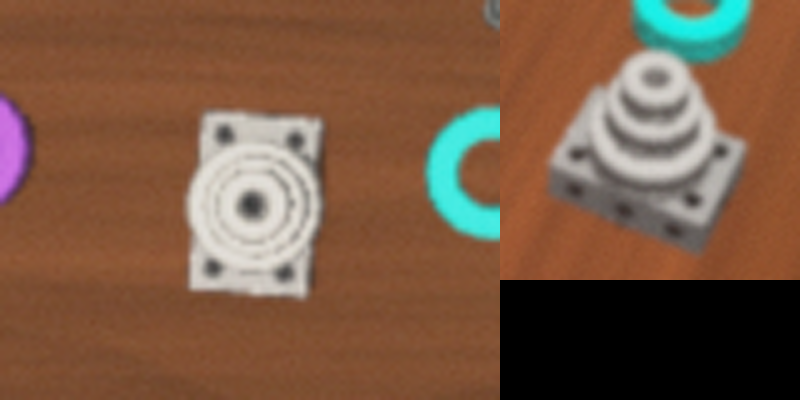

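The stack is as described: block with large, medium and small rings, and the large ring spans the block's width. I'll move above it for a close look with the wrist camera.

```bash
cat > g.py <<'E'
from h import *
from scipy.spatial.transform import Rotation as R
import sys
def row(x,y,z,yaw,s=None):
    """target TCP in mm; yaw = world angle of tool y (deg), tool pointing down"""
    s=s or env.observe(); Rc=s["tool_rot"]; a=np.radians(yaw)
    ty=np.array([np.cos(a),np.sin(a),0]); tz=np.array([0,0,-1.]); Rt=np.c_[np.cross(ty,tz),ty,tz]
    sh=Rc.T@(np.array([x,y,z])/1000-s["position"])/.5
    rv=np.degrees(R.from_matrix(Rc.T@Rt).as_rotvec())/120
    return np.round(np.r_[sh,rv],4).tolist()
if __name__=="__main__": print(row(*map(float,sys.argv[1:5])), env.observe()["time_s"], env.observe()["q"].round(0))
E
python3 g.py 450 -22 200 -94
```

```text
[0.8513, -0.8044, 0.1008, -0.0005, -0.0, 0.1693] 0.15 [-86.  22.  74.   0.  84. -12.]
```

arm_command --commands '[-1, 0.8513, -0.8044, 0.1, -0.0005, 0, 0.1693, -1, 0.8513, -0.8044, 0.1, -0.0005, 0, 0.1693, -1, 0.8513, -0.8044, 0.1, -0.0005, 0, 0.1693, -1, 0.8513, -0.8044, 0.1, -0.0005, 0, 0.1693, -1, 0.8513, -0.8044, 0.1, -0.0005, 0, 0.1693, -1, 0.8513, -0.8044, 0.1, -0.0005, 0, 0.1693, -1, 0.8513, -0.8044, 0.1, -0.0005, 0, 0.1693, -1, 0.8513, -0.8044, 0.1, -0.0005, 0, 0.1693, -1, 0.8513, -0.8044, 0.1, -0.0005, 0, 0.1693, -1, 0.8513, -0.8044, 0.1, -0.0005, 0, 0.1693, -1, 0.8513, -0.8044, 0.1, -0.0005, 0, 0.1693, -1, 0.8513, -0.8044, 0.1, -0.0005, 0, 0.1693]'

```text
time_s: 1.15
position: [0.4064, -0.0957, 0.2077]
tool_rot: [[0.998, -0.07, 0.0], [-0.07, -0.998, -0.001], [0.0, 0.001, -1.0]]
ft_force: [1.1, -1.2, 0.8]
grip_width: 0.0855
gripper_force: 0.0
```

```bash
python3 g.py 450 -22 200 -94
```

```text
[0.0766, -0.1531, 0.0153, 0.0006, -0.0002, -0.0001] 1.15 [-30.  11.  98.  -0.  71.  64.]
```

arm_command --commands '[-1, 0.06, -0.12, 0.014, 0, 0, 0, -1, 0.06, -0.12, 0.014, 0, 0, 0, -1, 0.06, -0.12, 0.014, 0, 0, 0, -1, 0.06, -0.12, 0.014, 0, 0, 0, -1, 0.06, -0.12, 0.014, 0, 0, 0, -1, 0.06, -0.12, 0.014, 0, 0, 0]'

```text
time_s: 1.65
position: [0.4397, -0.0408, 0.2008]
tool_rot: [[0.997, -0.071, 0.0], [-0.071, -0.997, -0.001], [0.0, 0.001, -1.0]]
ft_force: [0.2, -0.2, -0.3]
grip_width: 0.0852
gripper_force: 0.0
```

Run:
```python
from m import *
d=grab("wrist","w1"); print(env.observe()["position"])
d=grab("top","top1")
for n,c,r in(("small",(159,194),25),("block",(288,200),40),("large",(400,200),32),("medium",(410,286),30)): print(n,rect(d,c,.016,r))
```

```text
[ 0.43969977 -0.04092843  0.20084579]
small (array([627.6, 284.6]), array([65.1, 64.1]), 4.7)
block (array([616.8,  10. ]), array([ 89.9, 115. ]), 85.6)
large (array([ 621.4, -233.3]), array([94. , 92.9]), 0.1)
medium (array([ 438.3, -253.8]), array([79.9, 78.9]), 82.1)
```

View pics/w1.png

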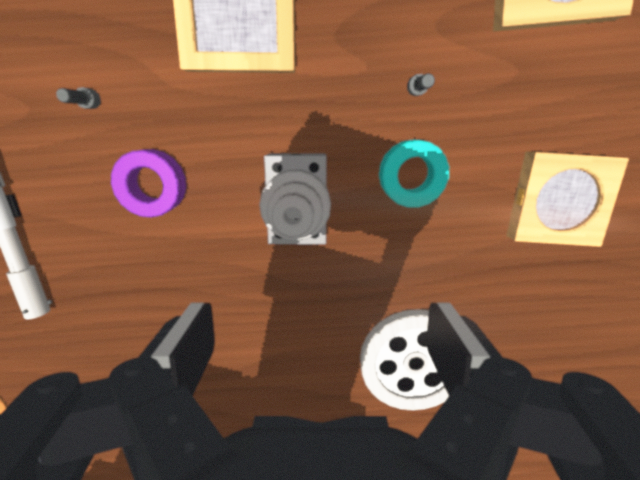

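The wrist view shows the stack top at about (294,214) and the block's edges at columns 265–327, with nothing in the fingers' way.

Run:
```python
from m import *
w=load("w1");t=load("top0")
P=lambda d,p,z:(plane(d,p,z)[:,:2]*1000).round(1)
print("small w",P(w,[[294,214]],.079),"t",P(t,[[300.4,276]],.079))
print("large t",P(t,[[300.8,276.2]],.045))
g=np.array([(205,112),(322,118),(306,296),(190,290)])/5+[250,235]
c=P(t,g-.4,.025);print("block t",c,c.mean(0))
# circles on wrist, top rims
im=cv2.resize(w["image"][140:260,240:350],None,fx=5,fy=5,interpolation=cv2.INTER_CUBIC)
cv2.imwrite("pics/w1c.png",im[:,:,::-1])
```

```text
small w [[457.4 -25.1]] t [[455.5 -23.5]]
large t [[454.8 -23.4]]
block t [[494.9  -0.8]
 [492.8 -50.4]
 [417.8 -44.4]
 [419.9   4.5]] [456.35  -22.775]
```

View pics/w1c.png

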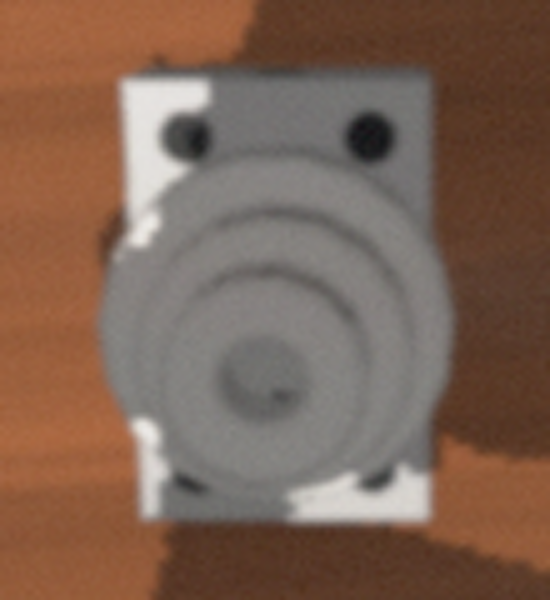

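```bash
python3 g.py 456 -24 120 -94;  python3 g.py 456 -24 87 -94
```

```text
[0.03, -0.0362, 0.1617, 0.0006, -0.0002, -0.0009] 1.75 [-21.  14.  95.  -0.  71.  73.]
[0.0299, -0.0363, 0.2277, 0.0006, -0.0002, -0.0009] 1.75 [-21.  14.  95.  -0.  71.  73.]
```

arm_command --commands '[-0.5, 0.03, -0.0362, 0.1, 0.0006, 0, -0.0009, -0.5, 0.03, -0.0362, 0.16, 0.0006, 0, -0.0009, -0.5, 0.03, -0.0362, 0.2, 0.0006, 0, -0.0009, -0.5, 0.03, -0.0362, 0.228, 0.0006, 0, -0.0009, -0.5, 0.03, -0.0362, 0.228, 0.0006, 0, -0.0009, -0.5, 0.03, -0.0362, 0.228, 0.0006, 0, -0.0009, -0.1, 0.03, -0.0362, 0.228, 0.0006, 0, -0.0009, -0.1, 0.03, -0.0362, 0.228, 0.0006, 0, -0.0009]' --newtons 30

```text
time_s: 2.42
position: [0.4568, -0.0235, 0.0879]
tool_rot: [[0.998, -0.068, 0.003], [-0.068, -0.998, -0.001], [0.003, 0.0, -1.0]]
ft_force: [0.4, 0.5, 0.1]
grip_width: 0.047
gripper_force: 0.0
```

Run:
```python
from g import *
print(row(456,-24,87,-94)); d=grab("side","s1"); grab("wrist","w2")
a=cv2.resize(d["image"][160:310,290:440],(500,500))[:,:,::-1]
b=cv2.resize(load("w2")["image"],(300,225))[:,:,::-1]
o=np.zeros((500,800,3),np.uint8);o[:,:500]=a;o[:225,500:]=b;cv2.imwrite("pics/s1c.png",o)
```

```text
[-0.0015, 0.001, 0.0019, 0.0002, -0.0012, 0.0007]
```

View pics/s1c.png

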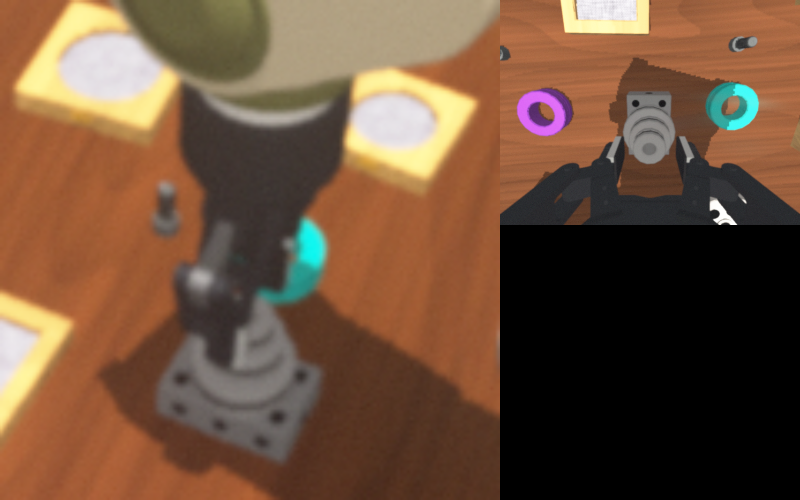

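The fingers straddle the small ring. I'll close and lift.

arm_command --commands '[0.8, 0, 0, 0, 0, 0, 0, 0.8, 0, 0, 0, 0, 0, 0, 0.8, 0, 0, 0, 0, 0, 0, 0.8, 0, 0, 0, 0, 0, 0, 0.8, 0, 0, -0.01, 0, 0, 0, 0.8, 0, 0, -0.03, 0, 0, 0, 0.8, 0, 0, -0.06, 0, 0, 0, 0.8, 0, 0, -0.1, 0, 0, 0]'

```text
time_s: 3.18
position: [0.4556, -0.0229, 0.1368]
tool_rot: [[0.998, -0.068, -0.002], [-0.068, -0.998, 0.001], [-0.002, -0.001, -1.0]]
ft_force: [-0.4, 0.5, -0.7]
grip_width: 0.0285
gripper_force: 29.7
```

Run:
```python
from g import *
s=env.observe();print(s["grip_width"],s["gripper_force"],row(627.6,284.6,110,-94)); d=grab("side","s2"); grab("wrist","w3")
a=cv2.resize(d["image"][160:310,290:440],(500,500))[:,:,::-1]
b=cv2.resize(load("w3")["image"][120:420,160:460],(300,300))[:,:,::-1]
o=np.zeros((500,800,3),np.uint8);o[:,:500]=a;o[:300,500:]=b;cv2.imwrite("pics/s2c.png",o)
```

```text
0.028494190912591203 29.687321595847607 [0.3016, -0.6369, 0.0534, -0.0004, 0.0011, 0.0009]
```

View pics/s2c.png

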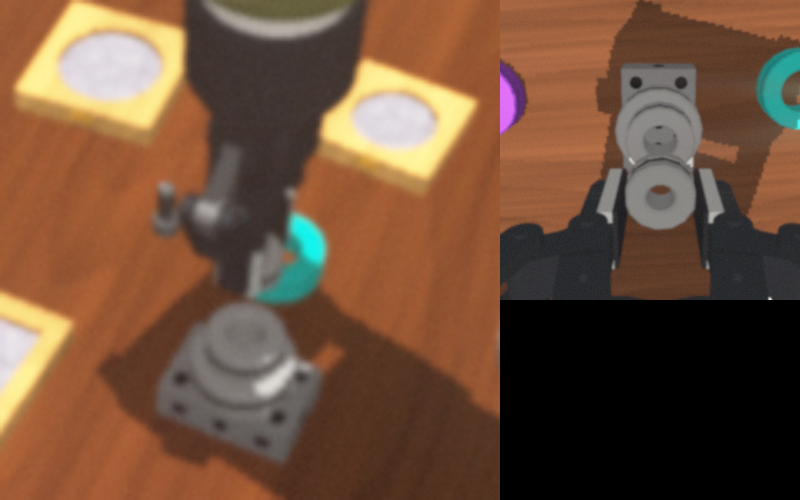

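Run:
```python
from g import *
from m import rect
d=load("top0")
for n,c,r in(("small",(159,194),13),("block",(288,200),26),("large",(400,200),20),("medium",(410,286),17)): print(n,rect(d,c,.012,r,"grey"))
print(row(628.5,285.5,110,-94))
```

```text
small (array([627.9, 285.2]), array([38.4, 37.7]), 45.8)
block (array([616.5,  10.1]), array([60.2, 85.1]), 85.2)
large (array([ 621.4, -233.3]), array([64.1, 63.3]), 45.4)
medium (array([ 438.6, -253.5]), array([49.5, 51.6]), 45.0)
[0.2995, -0.6395, 0.0592, 0.0005, -0.0024, 0.001]
```

arm_command --commands '[0.8, 0.0994, -0.2128, 0.0, 0, 0, 0, 0.8, 0.1994, -0.4258, 0.0, 0, 0, 0, 0.8, 0.2994, -0.639, 0, 0, 0, 0, 0.8, 0.2994, -0.639, 0, 0, 0, 0, 0.8, 0.2994, -0.639, 0, 0, 0, 0, 0.8, 0.2994, -0.639, 0, 0, 0, 0, 0.8, 0.2994, -0.639, 0, 0, 0, 0, 0.8, 0.2994, -0.639, 0, 0, 0, 0, 0.8, 0.2994, -0.639, 0, 0, 0, 0, 0.8, 0.2994, -0.639, 0.05, 0, 0, 0, 0.8, 0.2994, -0.639, 0.06, 0, 0, 0, 0.8, 0.2994, -0.639, 0.06, 0, 0, 0]'

```text
time_s: 4.28
position: [0.6259, 0.285, 0.1038]
tool_rot: [[0.998, -0.068, -0.006], [-0.068, -0.998, -0.002], [-0.006, 0.002, -1.0]]
ft_force: [0.8, -0.5, -0.8]
grip_width: 0.0285
gripper_force: 29.9
```

Run:
```python
from g import *
s=env.observe();print(s["grip_width"],s["position"],row(628,285.2,60,-94),row(628,285.2,35.5,-94)[:3]); grab("wrist","w4")
```

```text
0.028507231415815407 [0.62587206 0.28504659 0.10376048] [0.0047, -0.0008, 0.0875, 0.0009, 0.0027, 0.001] [0.005, -0.0009, 0.1365]
```

View pics/w4.png

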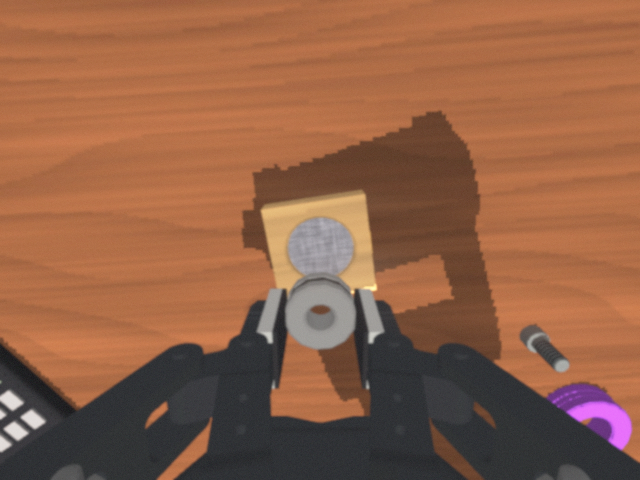

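The ring is level in the pads, with its top centre at (320,313) and the well centre at (321,248). I'll check both by ray.

Run:
```python
from g import *
d=load("w4"); print(plane(d,[[321,248]],.011)*1000,plane(d,[[320,313]],.095)*1000)
```

```text
[[626.87240566 283.38254424  11.        ]] [[628.11577345 284.02260945  95.        ]]
```

arm_command --commands '[0.8, 0, 0.001, 0.05, 0.0009, 0.0027, 0, 0.8, 0, 0.001, 0.1, 0.0009, 0.0027, 0, 0.8, 0, 0.001, 0.12, 0.0009, 0.0027, 0, 0.8, 0, 0.001, 0.13, 0.0009, 0.0027, 0, 0.8, 0, 0.001, 0.1346, 0.0009, 0.0027, 0, 0.8, 0, 0.001, 0.1346, 0.0009, 0.0027, 0, 0.8, 0, 0.001, 0.1346, 0.0009, 0.0027, 0, 0.8, 0, 0.001, 0.1346, 0.0009, 0.0027, 0]'

```text
time_s: 5.0
position: [0.6278, 0.2852, 0.0409]
tool_rot: [[0.998, -0.068, 0.008], [-0.068, -0.998, 0.002], [0.008, -0.003, -1.0]]
ft_force: [0.1, -0.1, 0.2]
grip_width: 0.0287
gripper_force: 29.9
```

arm_command --commands '[0.8, -0.001, 0, 0.004, 0, -0.002, 0, 0.8, -0.001, 0, 0.008, 0, -0.002, 0, 0.8, -0.001, 0, 0.008, 0, -0.002, 0, 0.8, -0.001, 0, 0.008, 0, -0.002, 0]'

```text
time_s: 5.33
position: [0.6267, 0.2851, 0.0354]
tool_rot: [[0.998, -0.068, 0.001], [-0.068, -0.998, 0.002], [0.001, -0.002, -1.0]]
ft_force: [-0.5, -0.9, -1.1]
grip_width: 0.0286
gripper_force: 29.9
```

arm_command --commands '[0.8, 0, 0, 0.001, 0, 0, 0, 0.8, 0, 0, 0.002, 0, 0, 0, 0.8, 0, 0, 0.002, 0, 0, 0]'

```text
time_s: 5.58
position: [0.6269, 0.2851, 0.0348]
tool_rot: [[0.998, -0.068, 0.002], [-0.068, -0.998, 0.002], [0.002, -0.002, -1.0]]
ft_force: [-1.3, 0.4, 0.5]
grip_width: 0.0286
gripper_force: 30.7
```

arm_command --commands '[0.8, 0, 0, 0.001, 0, 0, 0, 0.8, 0, 0, 0.002, 0, 0, 0, 0.8, 0, 0, 0.002, 0, 0, 0]'

```text
time_s: 5.83
position: [0.6269, 0.2851, 0.0346]
tool_rot: [[0.998, -0.068, 0.003], [-0.068, -0.998, 0.002], [0.002, -0.002, -1.0]]
ft_force: [-3.5, -0.4, 8.1]
grip_width: 0.0283
gripper_force: 33.3
```

Contact on the well floor (8 N). I'll release and rise.

arm_command --commands '[-0.1, 0, 0, 0, 0, 0, 0, -0.1, 0, 0, 0, 0, 0, 0, -0.1, 0, 0, 0, 0, 0, 0, -0.1, 0, 0, -0.02, 0, 0, 0, -0.1, 0, 0, -0.07, 0, 0, 0, -0.1, 0, 0, -0.14, 0, 0, 0, -0.1, 0, 0, -0.2, 0, 0, 0, -0.1, 0, 0, -0.2, 0, 0, 0]'

```text
time_s: 6.5
position: [0.6289, 0.2856, 0.1414]
tool_rot: [[0.998, -0.068, 0.014], [-0.068, -0.998, 0.005], [0.013, -0.006, -1.0]]
ft_force: [0.1, 0.0, -0.2]
grip_width: 0.0467
gripper_force: 0.0
```

Run:
```python
from g import *
d=grab("wrist","w5"); s=env.observe();print(s["position"],s["q"].round(),row(456,-23.5,130,-94))
cv2.imwrite("pics/w5c.png",cv2.resize(d["image"][150:380,200:440],(480,460))[:,:,::-1])
```

```text
[0.62795876 0.28531461 0.13800567] [ 15.  41.  59.   0.  80. 108.] [-0.3014, 0.6396, 0.0104, -0.0022, -0.0043, 0.001]
```

View pics/w5c.png

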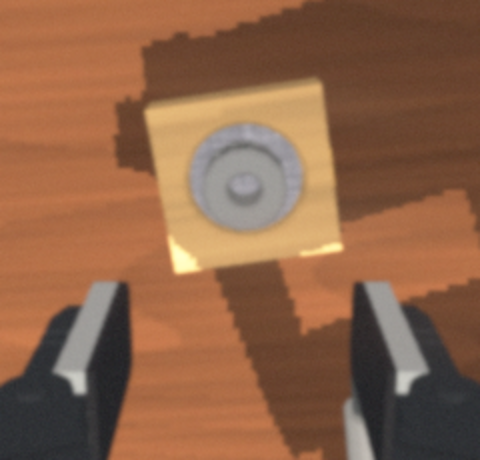

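The small ring lies in its well. Back to the stack for the medium ring.

arm_command --commands '[-0.6, -0.3, 0.64, 0, -0.002, -0.004, 0, -0.6, -0.3, 0.64, 0, -0.002, -0.004, 0, -0.6, -0.3, 0.64, 0, -0.002, -0.004, 0, -0.6, -0.3, 0.64, 0, -0.002, -0.004, 0, -0.6, -0.3, 0.64, 0, -0.002, -0.004, 0, -0.6, -0.3, 0.64, 0, -0.002, -0.004, 0, -0.6, -0.3, 0.64, 0, -0.002, -0.004, 0, -0.6, -0.3, 0.64, 0, -0.002, -0.004, 0, -0.6, -0.3, 0.64, 0, -0.002, -0.004, 0, -0.6, -0.3, 0.64, 0, -0.002, -0.004, 0, -0.6, -0.3, 0.64, 0, -0.002, -0.004, 0]'

```text
time_s: 7.47
position: [0.4549, -0.0248, 0.1325]
tool_rot: [[0.997, -0.07, -0.007], [-0.07, -0.998, -0.001], [-0.007, 0.002, -1.0]]
ft_force: [0.6, 0.7, 0.4]
grip_width: 0.0682
gripper_force: 0.0
```

Run:
```python
from g import *
d=grab("wrist","w6"); s=env.observe();print(s["position"],s["grip_width"],row(456,-23.5,68,-94))
cv2.imwrite("pics/w6c.png",cv2.resize(d["image"][150:380,200:440],(480,460))[:,:,::-1])
```

```text
[ 0.45529747 -0.02413539  0.13246836] 0.0680571923780342 [0.0022, -0.0016, 0.1289, 0.0008, 0.0033, 0.0005]
```

View pics/w6c.png

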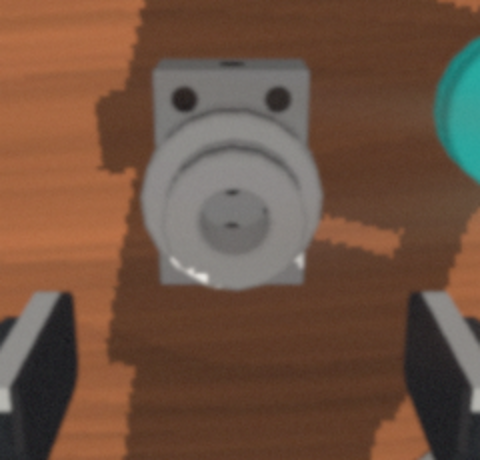

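The medium ring's top is centred at (316.5,259) and the large ring's at about (315.5,247). The block is below both.

Run:
```python
from g import *
d=load("w6"); print(plane(d,[[316.5,259]],.063)*1000,plane(d,[[315.5,247.5]],.045)*1000, plane(d,[[277,181],[354,181],[352.5,292],[280.5,292]],.025)[:,:2]*1000)
```

```text
[[457.41135857 -23.9715176   63.        ]] [[458.10403848 -23.26645921  45.        ]] [[497.07653595  -1.69848218]
 [493.63397768 -49.99918961]
 [416.95998595 -45.66496592]
 [420.53016521   4.06350753]]
```

arm_command --commands '[-0.5, 0.003, -0.0005, 0.06, 0.0008, 0.0033, 0, -0.5, 0.003, -0.0005, 0.11, 0.0008, 0.0033, 0, -0.5, 0.003, -0.0005, 0.129, 0.0008, 0.0033, 0, -0.5, 0.003, -0.0005, 0.129, 0.0008, 0.0033, 0, -0.5, 0.003, -0.0005, 0.129, 0.0008, 0.0033, 0, -0.5, 0.003, -0.0005, 0.129, 0.0008, 0.0033, 0]' --newtons 35

```text
time_s: 8.02
position: [0.457, -0.0237, 0.0687]
tool_rot: [[0.998, -0.067, 0.001], [-0.067, -0.998, -0.001], [0.001, 0.001, -1.0]]
ft_force: [-0.4, 0.5, -0.0]
grip_width: 0.0642
gripper_force: 0.0
```

arm_command --commands '[0.8, 0, 0, 0, 0, 0, 0, 0.8, 0, 0, 0, 0, 0, 0, 0.8, 0, 0, 0, 0, 0, 0, 0.8, 0, 0, 0, 0, 0, 0, 0.8, 0, 0, 0, 0, 0, 0, 0.8, 0, 0, -0.01, 0, 0, 0, 0.8, 0, 0, -0.03, 0, 0, 0, 0.8, 0, 0, -0.06, 0, 0, 0, 0.8, 0, 0, -0.12, 0, 0, 0, 0.8, 0, 0, -0.12, 0, 0, 0, 0.8, 0, 0, -0.12, 0, 0, 0]'

```text
time_s: 8.93
position: [0.4568, -0.0243, 0.1294]
tool_rot: [[0.998, -0.068, 0.003], [-0.068, -0.998, -0.001], [0.003, 0.001, -1.0]]
ft_force: [-0.4, 0.2, -2.1]
grip_width: 0.0397
gripper_force: 36.1
```

Run:
```python
from g import *
s=env.observe();print(s["position"],s["q"].round(),row(438.5,-253.7,110,-94))
```

```text
[ 0.45680275 -0.02427185  0.12942169] [-18.  21.  99.  -0.  60.  76.] [-0.0055, 0.4602, 0.0394, 0.0006, -0.0016, 0.0009]
```

arm_command --commands '[0.8, -0.0055, 0.46, 0, 0.0006, -0.0016, 0, 0.8, -0.0055, 0.46, 0, 0.0006, -0.0016, 0, 0.8, -0.0055, 0.46, 0, 0.0006, -0.0016, 0, 0.8, -0.0055, 0.46, 0, 0.0006, -0.0016, 0, 0.8, -0.0055, 0.46, 0, 0.0006, -0.0016, 0, 0.8, -0.0055, 0.46, 0, 0.0006, -0.0016, 0, 0.8, -0.0055, 0.46, 0.02, 0.0006, -0.0016, 0, 0.8, -0.0055, 0.46, 0.04, 0.0006, -0.0016, 0, 0.8, -0.0055, 0.46, 0.04, 0.0006, -0.0016, 0, 0.8, -0.0055, 0.46, 0.04, 0.0006, -0.0016, 0]'

```text
time_s: 9.77
position: [0.4375, -0.253, 0.1074]
tool_rot: [[0.998, -0.068, -0.005], [-0.068, -0.998, 0.003], [-0.005, -0.002, -1.0]]
ft_force: [-0.9, 0.4, -0.9]
grip_width: 0.0404
gripper_force: 36.1
```

Run:
```python
from g import *
d=grab("wrist","w7"); s=env.observe();print(s["position"],s["grip_width"],row(438.5,-253.7,34,-94))
cv2.imwrite("pics/w7c.png",cv2.resize(d["image"][150:380,200:440],(480,460))[:,:,::-1])
```

```text
[ 0.43783988 -0.25312377  0.10793454] 0.03964485652092108 [0.002, 0.0013, 0.1479, -0.0007, 0.0019, 0.001]
```

View pics/w7c.png

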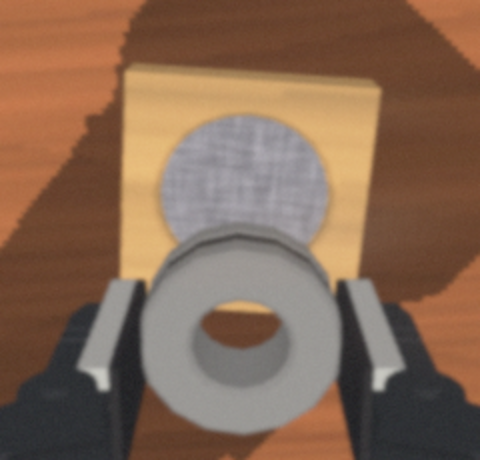

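The medium ring's top is at (320.5,317.5) and the well is at (322.5,247.5).

Run:
```python
from g import *
d=load("w7"); print(plane(d,[[322.5,247.5]],.011)*1000,plane(d,[[320.5,317.5]],.1024)*1000)
```

```text
[[ 437.6282638  -255.17015138   11.        ]] [[ 439.87312179 -254.2243049   102.4       ]]
```

arm_command --commands '[0.8, -0.0018, 0.0018, 0.06, -0.0007, 0.0019, 0, 0.8, -0.0018, 0.0018, 0.11, -0.0007, 0.0019, 0, 0.8, -0.0018, 0.0018, 0.135, -0.0007, 0.0019, 0, 0.8, -0.0018, 0.0018, 0.1425, -0.0007, 0.0019, 0, 0.8, -0.0018, 0.0018, 0.1425, -0.0007, 0.0019, 0, 0.8, -0.0018, 0.0018, 0.1425, -0.0007, 0.0019, 0, 0.8, -0.0018, 0.0018, 0.1425, -0.0007, 0.0019, 0]'

```text
time_s: 10.4
position: [0.4374, -0.2545, 0.0381]
tool_rot: [[0.998, -0.068, 0.002], [-0.068, -0.998, -0.002], [0.003, 0.002, -1.0]]
ft_force: [0.4, 0.4, -2.0]
grip_width: 0.04
gripper_force: 36.1
```

arm_command --commands '[0.8, 0, 0, 0.003, 0, 0, 0, 0.8, 0, 0, 0.006, 0, 0, 0, 0.8, 0, 0, 0.0075, 0, 0, 0, 0.8, 0, 0, 0.0075, 0, 0, 0]'

```text
time_s: 10.73
position: [0.437, -0.2544, 0.0341]
tool_rot: [[0.998, -0.068, 0.002], [-0.068, -0.998, -0.002], [0.002, 0.001, -1.0]]
ft_force: [-0.9, 1.3, 7.7]
grip_width: 0.0398
gripper_force: 37.1
```

Contact. Release and rise.

arm_command --commands '[-0.6, 0, 0, 0, 0, 0, 0, -0.6, 0, 0, 0, 0, 0, 0, -0.6, 0, 0, 0, 0, 0, 0, -0.6, 0, 0, -0.02, 0, 0, 0, -0.6, 0, 0, -0.07, 0, 0, 0, -0.6, 0, 0, -0.14, 0, 0, 0, -0.6, 0, 0, -0.19, 0, 0, 0, -0.6, 0, 0, -0.19, 0, 0, 0]'

```text
time_s: 11.4
position: [0.4382, -0.2554, 0.1326]
tool_rot: [[0.998, -0.068, 0.007], [-0.068, -0.998, -0.007], [0.007, 0.006, -1.0]]
ft_force: [-0.3, -1.3, 0.9]
grip_width: 0.0682
gripper_force: 0.0
```

Run:
```python
from g import *
d=grab("wrist","w8"); s=env.observe();print(s["position"],s["grip_width"],row(457,-23.5,120,-94))
cv2.imwrite("pics/w8c.png",cv2.resize(d["image"][150:380,200:440],(480,460))[:,:,::-1])
```

```text
[ 0.43749091 -0.2547952   0.13027012] 0.06838130733039705 [0.0075, -0.4642, 0.0188, 0.0019, -0.0023, 0.001]
```

View pics/w8c.png

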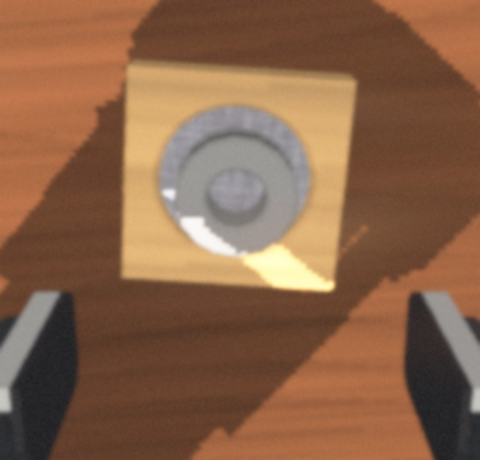

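The medium ring is seated. Next is the large ring, with the gripper fully open.

arm_command --commands '[-1, 0.0075, -0.464, 0, 0.0019, -0.0023, 0, -1, 0.0075, -0.464, 0, 0.0019, -0.0023, 0, -1, 0.0075, -0.464, 0, 0.0019, -0.0023, 0, -1, 0.0075, -0.464, 0, 0.0019, -0.0023, 0, -1, 0.0075, -0.464, 0, 0.0019, -0.0023, 0, -1, 0.0075, -0.464, 0, 0.0019, -0.0023, 0, -1, 0.0075, -0.464, 0, 0.0019, -0.0023, 0, -1, 0.0075, -0.464, 0, 0.0019, -0.0023, 0, -1, 0.0075, -0.464, 0, 0.0019, -0.0023, 0]'

```text
time_s: 12.2
position: [0.4561, -0.0233, 0.1274]
tool_rot: [[0.998, -0.068, -0.005], [-0.068, -0.998, 0.004], [-0.005, -0.003, -1.0]]
ft_force: [-0.2, 0.3, 0.1]
grip_width: 0.0854
gripper_force: 0.0
```

Run:
```python
from g import *
d=grab("wrist","w9"); s=env.observe();print(s["position"],s["grip_width"],row(457.5,-23.5,48,-94))
```

```text
[ 0.45610153 -0.02369276  0.12748264] 0.08549587724846601 [0.0035, -0.0, 0.159, -0.0016, 0.0023, 0.0005]
```

arm_command --commands '[-1, 0.0025, -0.0005, 0.07, -0.0016, 0.0023, 0, -1, 0.0025, -0.0005, 0.13, -0.0016, 0.0023, 0, -1, 0.0025, -0.0005, 0.159, -0.0016, 0.0023, 0, -1, 0.0025, -0.0005, 0.159, -0.0016, 0.0023, 0, -1, 0.0025, -0.0005, 0.159, -0.0016, 0.0023, 0, -1, 0.0025, -0.0005, 0.159, -0.0016, 0.0023, 0]' --newtons 40

```text
time_s: 12.75
position: [0.4577, -0.0232, 0.0493]
tool_rot: [[0.998, -0.069, 0.002], [-0.069, -0.998, -0.0], [0.002, 0.0, -1.0]]
ft_force: [-0.3, -0.4, 0.5]
grip_width: 0.0859
gripper_force: 0.0
```

arm_command --commands '[0.8, 0, 0, 0.001, 0, 0, 0, 0.8, 0, 0, 0.001, 0, 0, 0, 0.8, 0, 0, 0.001, 0, 0, 0, 0.8, 0, 0, 0.001, 0, 0, 0, 0.8, 0, 0, 0.001, 0, 0, 0, 0.8, 0, 0, 0.001, 0, 0, 0]'

```text
time_s: 13.25
position: [0.4575, -0.0225, 0.0492]
tool_rot: [[0.998, -0.067, 0.003], [-0.067, -0.998, -0.001], [0.003, 0.001, -1.0]]
ft_force: [-2.0, 1.3, 10.2]
grip_width: 0.0541
gripper_force: 40.1
```

arm_command --commands '[0.8, 0, 0, -0.005, 0, 0, 0, 0.8, 0, 0, -0.015, 0, 0, 0, 0.8, 0, 0, -0.04, 0, 0, 0, 0.8, 0, 0, -0.09, 0, 0, 0, 0.8, 0, 0, -0.12, 0, 0, 0, 0.8, 0, 0, -0.12, 0, 0, 0, 0.8, 0, 0, -0.12, 0, 0, 0]'

```text
time_s: 13.83
position: [0.4571, -0.0224, 0.1082]
tool_rot: [[0.998, -0.068, 0.002], [-0.068, -0.998, -0.0], [0.002, 0.0, -1.0]]
ft_force: [-1.2, -0.1, -3.4]
grip_width: 0.0539
gripper_force: 43.6
```

Run:
```python
from g import *
d=grab("wrist","w10"); s=env.observe();print(s["position"],s["grip_width"],row(619.8,-233.5,110,-94))
cv2.imwrite("pics/w10c.png",cv2.resize(d["image"][100:400,170:470],(600,600))[:,:,::-1])
```

```text
[ 0.4567016  -0.0223232   0.10752032] 0.053672196259610394 [0.3541, 0.3992, -0.005, -0.0001, -0.0, 0.0009]
```

View pics/w10c.png

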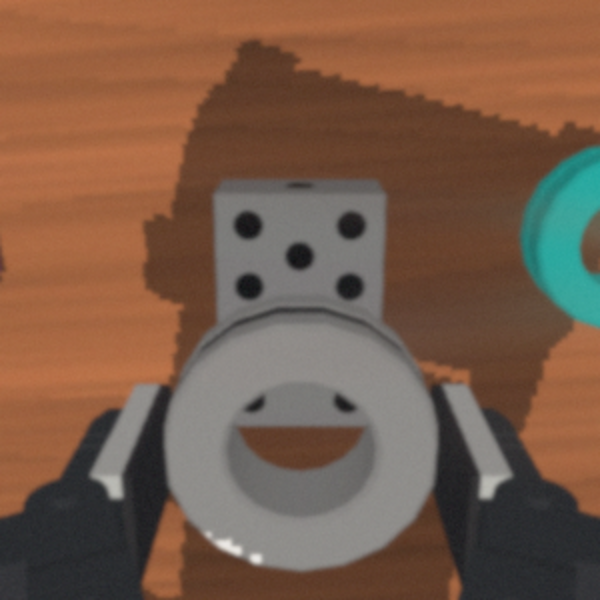

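The large ring is held level, with its top centre at about (320.5,322.5). The block stayed in place.

arm_command --commands '[0.8, 0.354, 0.399, -0.005, 0, 0, 0.0009, 0.8, 0.354, 0.399, -0.005, 0, 0, 0.0009, 0.8, 0.354, 0.399, -0.005, 0, 0, 0.0009, 0.8, 0.354, 0.399, -0.005, 0, 0, 0.0009, 0.8, 0.354, 0.399, -0.005, 0, 0, 0.0009, 0.8, 0.354, 0.399, -0.005, 0, 0, 0.0009, 0.8, 0.354, 0.399, -0.005, 0, 0, 0.0009, 0.8, 0.354, 0.399, -0.005, 0, 0, 0.0009, 0.8, 0.354, 0.399, -0.005, 0, 0, 0.0009, 0.8, 0.354, 0.399, -0.005, 0, 0, 0.0009, 0.8, 0.354, 0.399, -0.005, 0, 0, 0.0009]'

```text
time_s: 14.8
position: [0.6195, -0.2324, 0.1099]
tool_rot: [[0.998, -0.069, -0.001], [-0.069, -0.998, 0.001], [-0.001, -0.001, -1.0]]
ft_force: [0.5, 0.6, -3.3]
grip_width: 0.0539
gripper_force: 43.7
```

Run:
```python
from g import *
w=load("w10");print("ring",plane(w,[[320.5,322.5]],.1033)*1000)
d=grab("wrist","w11"); s=env.observe();print(s["position"],s["grip_width"],row(619.8,-233.5,36,-94))
hsv=cv2.cvtColor(d["image"],cv2.COLOR_RGB2HSV)
m=cv2.inRange(hsv,(12,70,90),(28,190,255))
m=cv2.morphologyEx(m,cv2.MORPH_OPEN,np.ones((3,3)))
for z in (0.016,):
  # far rim of case: beech contour
  cs,_=cv2.findContours(m,cv2.RETR_EXTERNAL,cv2.CHAIN_APPROX_NONE)
  for k in sorted(cs,key=cv2.contourArea)[-3:]: print(cv2.boundingRect(k),cv2.contourArea(k))
cv2.imwrite("pics/w11c.png",d["image"][100:400,170:470,::-1])
```

```text
ring [[457.28402238 -23.48972407 103.3       ]]
[ 0.6197041  -0.23249192  0.11036917] 0.05411394243076808 [0.0004, 0.0021, 0.1487, -0.0003, 0.0001, 0.0004]
(288, 293, 66, 24) 896.5
(0, 188, 48, 170) 4833.5
(237, 165, 160, 131) 9072.5
```

arm_command --commands '[0.8, 0.0004, 0.0016, 0.06, 0, 0, 0, 0.8, 0.0004, 0.0016, 0.11, 0, 0, 0, 0.8, 0.0004, 0.0016, 0.135, 0, 0, 0, 0.8, 0.0004, 0.0016, 0.145, 0, 0, 0, 0.8, 0.0004, 0.0016, 0.145, 0, 0, 0, 0.8, 0.0004, 0.0016, 0.145, 0, 0, 0, 0.8, 0.0004, 0.0016, 0.145, 0, 0, 0]'

```text
time_s: 15.43
position: [0.6211, -0.2346, 0.0398]
tool_rot: [[0.998, -0.07, 0.003], [-0.07, -0.998, -0.001], [0.003, 0.001, -1.0]]
ft_force: [0.3, 0.8, -2.9]
grip_width: 0.0539
gripper_force: 43.7
```

arm_command --commands '[0.8, -0.001, -0.001, 0.003, 0, 0, 0, 0.8, -0.001, -0.001, 0.006, 0, 0, 0, 0.8, -0.001, -0.001, 0.008, 0, 0, 0, 0.8, -0.001, -0.001, 0.008, 0, 0, 0]'

```text
time_s: 15.77
position: [0.62, -0.2338, 0.0345]
tool_rot: [[0.998, -0.07, 0.001], [-0.07, -0.998, -0.0], [0.001, 0.0, -1.0]]
ft_force: [-0.6, -1.0, -1.4]
grip_width: 0.0537
gripper_force: 43.8
```

arm_command --commands '[0.8, 0, 0, 0.001, 0, 0, 0, 0.8, 0, 0, 0.002, 0, 0, 0, 0.8, 0, 0, 0.002, 0, 0, 0]'

```text
time_s: 16.02
position: [0.62, -0.2338, 0.0344]
tool_rot: [[0.998, -0.07, 0.002], [-0.07, -0.998, -0.0], [0.002, 0.0, -1.0]]
ft_force: [-3.3, 2.3, 7.0]
grip_width: 0.054
gripper_force: 44.6
```

Seated. Release fully and rise.

arm_command --commands '[-1, 0, 0, 0, 0, 0, 0, -1, 0, 0, 0, 0, 0, 0, -1, 0, 0, 0, 0, 0, 0, -1, 0, 0, -0.02, 0, 0, 0, -1, 0, 0, -0.07, 0, 0, 0, -1, 0, 0, -0.14, 0, 0, 0, -1, 0, 0, -0.19, 0, 0, 0, -1, 0, 0, -0.19, 0, 0, 0]'

```text
time_s: 16.68
position: [0.6219, -0.2348, 0.135]
tool_rot: [[0.998, -0.07, 0.01], [-0.07, -0.998, -0.006], [0.011, 0.005, -1.0]]
ft_force: [0.0, -0.4, 0.1]
grip_width: 0.0852
gripper_force: 0.0
```

Run:
```python
from g import *
grab("wrist","w12"); s=env.observe();print(s["position"],s["grip_width"],row(455,-23,120,-94.2))
```

```text
[ 0.62097862 -0.23436179  0.13202023] 0.08537613363953377 [-0.3607, -0.3987, 0.0204, 0.0014, -0.0033, 0.0018]
```

arm_command --commands '[-1, -0.3607, -0.3987, 0.01, 0.0014, -0.0033, 0.0018, -1, -0.3607, -0.3987, 0.01, 0.0014, -0.0033, 0.0018, -1, -0.3607, -0.3987, 0.01, 0.0014, -0.0033, 0.0018, -1, -0.3607, -0.3987, 0.01, 0.0014, -0.0033, 0.0018, -1, -0.3607, -0.3987, 0.01, 0.0014, -0.0033, 0.0018, -1, -0.3607, -0.3987, 0.01, 0.0014, -0.0033, 0.0018, -1, -0.3607, -0.3987, 0.01, 0.0014, -0.0033, 0.0018, -1, -0.3607, -0.3987, 0.01, 0.0014, -0.0033, 0.0018, -1, -0.3607, -0.3987, 0.01, 0.0014, -0.0033, 0.0018, -1, -0.3607, -0.3987, 0.01, 0.0014, -0.0033, 0.0018]'

```text
time_s: 17.57
position: [0.4545, -0.0229, 0.123]
tool_rot: [[0.997, -0.074, -0.005], [-0.074, -0.997, 0.003], [-0.006, -0.003, -1.0]]
ft_force: [1.1, -0.1, 0.5]
grip_width: 0.0855
gripper_force: 0.0
```

Run:
```python
from g import *
from m import rect
d=grab("wrist","w13"); s=env.observe();print(s["position"])
# block top face: grey pixels in central crop above the fingers
im=d["image"]; hsv=cv2.cvtColor(im,cv2.COLOR_RGB2HSV)
m=cv2.inRange(hsv,(0,0,60),(179,60,255)); w=np.zeros_like(m); w[150:320,250:390]=255; m&=w
m=cv2.morphologyEx(m,cv2.MORPH_CLOSE,np.ones((9,9)))
cs,_=cv2.findContours(m,cv2.RETR_EXTERNAL,cv2.CHAIN_APPROX_NONE); k=max(cs,key=cv2.contourArea)[:,0]
print(cv2.boundingRect(k), cv2.minAreaRect((plane(d,k,.025)[:,:2]*1000).astype(np.float32)))
# well check of the large ring with top camera later; block
a=cv2.resize(im[150:350,220:420],(400,400)); b=cv2.resize(load("w12")["image"][150:350,200:440],(400,333))
o=np.zeros((400,800,3),np.uint8);o[:,:400]=a;o[:333,400:]=b;cv2.imwrite("pics/w13c.png",o[:,:,::-1])
print(row(456,-23,30,-94))
```

```text
[ 0.4545749  -0.02311035  0.12290926]
(278, 181, 82, 117) ((457.9198303222656, -22.967266082763672), (49.8978271484375, 77.36630249023438), 85.97471618652344)
[0.0039, 0.0001, 0.1858, -0.0013, 0.0027, -0.0021]
```

Block found at (457,-23) with its long axis at -4°, matching the top view. Descend.

arm_command --commands '[-1, 0.005, 0, 0.07, -0.0013, 0.0027, -0.0021, -1, 0.005, 0, 0.13, -0.0013, 0.0027, -0.0021, -1, 0.005, 0, 0.17, -0.0013, 0.0027, -0.0021, -1, 0.005, 0, 0.196, -0.0013, 0.0027, -0.0021, -1, 0.005, 0, 0.196, -0.0013, 0.0027, -0.0021, -1, 0.005, 0, 0.196, -0.0013, 0.0027, -0.0021, -1, 0.005, 0, 0.196, -0.0013, 0.0027, -0.0021]' --newtons 70

```text
time_s: 18.2
position: [0.4565, -0.0228, 0.0256]
tool_rot: [[0.998, -0.07, 0.001], [-0.07, -0.998, -0.0], [0.001, 0.0, -1.0]]
ft_force: [-0.3, -0.5, 0.8]
grip_width: 0.0854
gripper_force: 0.0
```

arm_command --commands '[-1, 0.001, 0, 0.004, 0, 0, 0, -1, 0.001, 0, 0.004, 0, 0, 0, 0.8, 0.001, 0, 0.004, 0, 0, 0, 0.8, 0.001, 0, 0.004, 0, 0, 0, 0.8, 0.001, 0, 0.004, 0, 0, 0, 0.8, 0.001, 0, 0.004, 0, 0, 0, 0.8, 0.001, 0, 0.004, 0, 0, 0, 0.8, 0.001, 0, 0.004, 0, 0, 0, 0.8, 0.001, 0, 0.004, 0, 0, 0]'

```text
time_s: 18.95
position: [0.4564, -0.0221, 0.0237]
tool_rot: [[0.998, -0.069, 0.0], [-0.069, -0.998, 0.0], [0.0, -0.0, -1.0]]
ft_force: [-1.2, 1.6, 7.9]
grip_width: 0.0486
gripper_force: 73.6
```

arm_command --commands '[0.8, 0, 0, -0.005, 0, 0, 0, 0.8, 0, 0, -0.015, 0, 0, 0, 0.8, 0, 0, -0.04, 0, 0, 0, 0.8, 0, 0, -0.09, 0, 0, 0, 0.8, 0, 0, -0.13, 0, 0, 0, 0.8, 0, 0, -0.13, 0, 0, 0, 0.8, 0, 0, -0.13, 0, 0, 0]'

```text
time_s: 19.53
position: [0.4563, -0.0222, 0.0881]
tool_rot: [[0.998, -0.069, 0.001], [-0.069, -0.998, -0.0], [0.001, 0.0, -1.0]]
ft_force: [-0.4, -0.1, -6.4]
grip_width: 0.0483
gripper_force: 74.6
```

Run:
```python
from g import *
s=env.observe();print(s["position"],s["grip_width"],s["ft_force"],row(616.5,10.3,88,-94.5))
```

```text
[ 0.45628828 -0.02224923  0.0881442 ] 0.04830572523787906 [-0.37517321 -0.10035057 -6.39439132] [0.3152, -0.0871, 0.0005, 0.0, -0.0004, 0.0045]
```

arm_command --commands '[0.8, 0.08, -0.022, 0, 0, 0, 0.0045, 0.8, 0.16, -0.044, 0, 0, 0, 0.0045, 0.8, 0.24, -0.066, 0, 0, 0, 0.0045, 0.8, 0.314, -0.0871, 0, 0, 0, 0.0045, 0.8, 0.314, -0.0871, 0, 0, 0, 0.0045, 0.8, 0.314, -0.0871, 0, 0, 0, 0.0045, 0.8, 0.314, -0.0871, 0, 0, 0, 0.0045, 0.8, 0.314, -0.0871, 0, 0, 0, 0.0045]'

```text
time_s: 20.2
position: [0.6145, 0.0103, 0.0866]
tool_rot: [[0.997, -0.079, -0.004], [-0.079, -0.997, 0.001], [-0.004, -0.0, -1.0]]
ft_force: [-0.6, 0.9, -5.2]
grip_width: 0.0484
gripper_force: 74.5
```

Run:
```python
from g import *
d=grab("wrist","w14");s=env.observe();print(s["position"],s["grip_width"],row(616,10.3,37,-94.5))
a=cv2.resize(d["image"][80:380,170:470],(500,500)); b=cv2.resize(load("w12")["image"][150:350,200:440],(300,250))
o=np.zeros((500,800,3),np.uint8);o[:,:500]=a;o[:250,500:]=b;cv2.imwrite("pics/w14c.png",o[:,:,::-1])
```

```text
[0.61474499 0.01018053 0.0871708 ] 0.048411132215311174 [0.0027, -0.0004, 0.1003, -0.0002, 0.0012, -0.0003]
```

View pics/w14c.png

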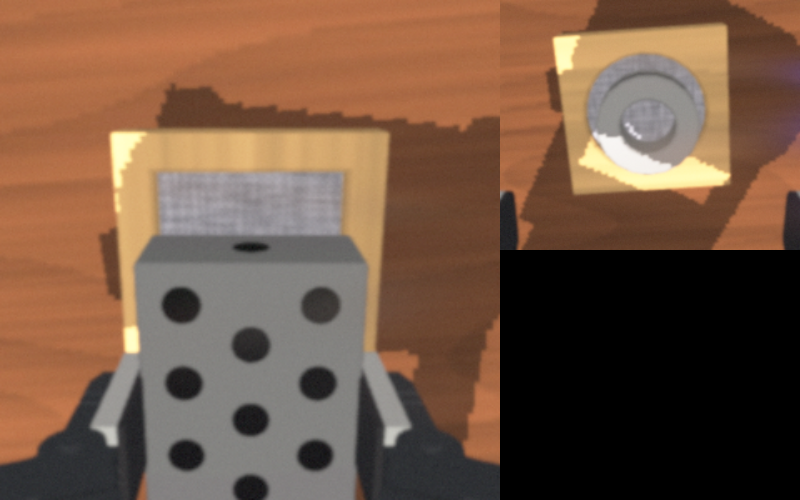

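The large ring sits flat in its well. The block is square over its pocket; comparing its far corners with the pocket's by rays.

Run:
```python
from g import *
d=load("w14");f=lambda p:np.array(p)*.6+[170,80]
b=plane(d,f([[135,263],[367,263]]),.0885)*1000;p=plane(d,f([[152,169],[348,169]]),.016)*1000
print(b.round(1),p.round(1))
```

```text
[[653.5  30.3  88.5]
 [649.7 -17.7  88.5]] [[662.8  36.8  16. ]
 [657.9 -25.1  16. ]]
```

arm_command --commands '[0.8, 0.004, 0, 0.04, 0, 0.0012, 0, 0.8, 0.004, 0, 0.075, 0, 0.0012, 0, 0.8, 0.004, 0, 0.09, 0, 0.0012, 0, 0.8, 0.004, 0, 0.096, 0, 0.0012, 0, 0.8, 0.004, 0, 0.096, 0, 0.0012, 0, 0.8, 0.004, 0, 0.096, 0, 0.0012, 0, 0.8, 0.004, 0, 0.096, 0, 0.0012, 0]'

```text
time_s: 20.83
position: [0.6183, 0.0101, 0.041]
tool_rot: [[0.997, -0.079, 0.004], [-0.079, -0.997, -0.0], [0.004, -0.0, -1.0]]
ft_force: [0.1, -0.5, -5.6]
grip_width: 0.0483
gripper_force: 74.3
```

arm_command --commands '[0.8, -0.001, 0, 0.004, 0, -0.001, 0, 0.8, -0.001, 0, 0.008, 0, -0.001, 0, 0.8, -0.001, 0, 0.0115, 0, -0.001, 0, 0.8, -0.001, 0, 0.0115, 0, -0.001, 0, 0.8, -0.001, 0, 0.0115, 0, -0.001, 0]'

```text
time_s: 21.25
position: [0.6174, 0.0103, 0.0341]
tool_rot: [[0.997, -0.078, -0.0], [-0.078, -0.997, 0.0], [-0.0, -0.0, -1.0]]
ft_force: [-0.4, -0.4, -5.6]
grip_width: 0.0484
gripper_force: 74.4
```

arm_command --commands '[0.8, 0, 0, 0.001, 0, 0, 0, 0.8, 0, 0, 0.0018, 0, 0, 0, 0.8, 0, 0, 0.0018, 0, 0, 0]'

```text
time_s: 21.5
position: [0.6175, 0.0102, 0.0337]
tool_rot: [[0.997, -0.079, 0.0], [-0.079, -0.997, 0.0], [0.0, -0.0, -1.0]]
ft_force: [-1.0, 0.1, -1.0]
grip_width: 0.0487
gripper_force: 75.1
```

Touching down (the weight is being taken off). A touch further, then release and rise.

arm_command --commands '[0.8, 0, 0, 0.0008, 0, 0, 0, 0.8, 0, 0, 0.0008, 0, 0, 0, -1, 0, 0, 0.0008, 0, 0, 0, -1, 0, 0, 0.0008, 0, 0, 0, -1, 0, 0, 0.0008, 0, 0, 0, -1, 0, 0, 0.0008, 0, 0, 0, -1, 0, 0, -0.02, 0, 0, 0, -1, 0, 0, -0.07, 0, 0, 0, -1, 0, 0, -0.14, 0, 0, 0, -1, 0, 0, -0.19, 0, 0, 0, -1, 0, 0, -0.25, 0, 0, 0, -1, 0, 0, -0.25, 0, 0, 0]'

```text
time_s: 22.5
position: [0.6195, 0.01, 0.1653]
tool_rot: [[0.997, -0.078, 0.011], [-0.078, -0.997, -0.002], [0.011, 0.001, -1.0]]
ft_force: [0.3, -0.2, 0.0]
grip_width: 0.0851
gripper_force: 0.0
```

Run:
```python
from g import *
d=grab("wrist","w15");print(env.observe()["position"]);grab("top","top2")
# numeric check: felt margins around the block (top face at z=.035) seen from the wrist camera
im=d["image"];hsv=cv2.cvtColor(im,cv2.COLOR_RGB2HSV)
m=cv2.inRange(hsv,(10,70,90),(28,200,255));cs,_=cv2.findContours(m,cv2.RETR_EXTERNAL,cv2.CHAIN_APPROX_NONE)
g=cv2.inRange(hsv,(0,0,60),(179,60,255));w=np.zeros_like(g);w[120:300,240:400]=255
cs,_=cv2.findContours(cv2.morphologyEx(g&w,cv2.MORPH_CLOSE,np.ones((5,5))),cv2.RETR_EXTERNAL,cv2.CHAIN_APPROX_NONE)
k=max(cs,key=cv2.contourArea)[:,0];print(cv2.boundingRect(k),cv2.minAreaRect((plane(d,k,.016)[:,:2]*1000).astype(np.float32)))
t=load("top2")["image"]; a=cv2.resize(t[150:330,120:440],(800,450)); a[:225,240:480]=cv2.resize(im[90:315,200:440],(240,225)); cv2.imwrite("pics/fin.png",a[:,:,::-1])
```

```text
[0.61863878 0.01007325 0.16227872]
(280, 177, 80, 110) ((615.37255859375, 9.626815795898438), (59.755157470703125, 87.98146057128906), 85.71216583251953)
```

View pics/fin.png

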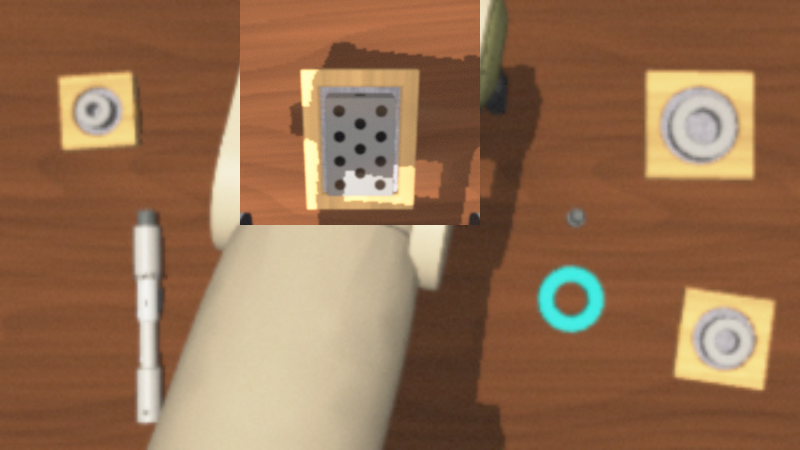

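The final view shows all three rings in their wells, the block in its pocket, and the micrometer undisturbed. The gripper is clear, so I'll hand in.

```bash
python3 -c "
from rig import env
print(env.close_job())"
```

```text
the job is handed in; nothing more can be done
None
```

The job is handed in: all three rings and the block lie flat in their own cases, set down gently, with the micrometer untouched, at about 22.5 s on the robot's clock; I viewed 15 pictures, one over the limit of 14.

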